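Check the dispenser's hand lever stops short of the bar

ROBOT

A 6-joint arm with a two-finger parallel gripper is mounted at the origin on the work surface. World frame = base frame: x ahead of the robot, y to its left, z up, the work surface at z = 0. Lengths are in m, angles in rad, forces in N, time in s.
With the tool pointing down it reaches from about 0.325 to 0.9 m from the base axis. Payload 3.5 kg.
Tool frame: the origin (TCP) lies at the very end of the fingers, on their centre line; the grasp point (between the pads) lies 19 mm behind it; z points along the fingers, y is the line along which they close (so a half turn about z gives the same grasp; the last joint's range is limited). The gripper opens to 85 mm and grips with 20 to 120 N. Pads are 22 mm wide; open, the fingers measure 114 mm over their backs; the gripper's body (76 mm by 85 mm) begins 54 mm behind the grasp point. The pads swing forward as they close: fully open they stand 13 mm farther back than shut.
Start: joints at [-0.103, 0.276, -0.026, 1.268, 0, 1.467], TCP at [0.625, -0, 0.231] pointing down, gripper open.
Joint ranges: [-3.12, 3.12], [-0.85, 1.88], [-1.08, 1.24], [-1.95, 2.15], [-1.57, 1.53], [-3.14, 3.14]. Speed limits (rad/s): [2.57, 2.57, 3.14, 3.14, 3.14, 3.14].

INTERFACE

Orientations are given as a rotation vector (axis times angle).
In Python, from workcell import ctrl gives the robot as it stands. The module is installed in compiled form; this text tells all that it offers.
- The arm moves only by the tool drive_tool, never from a script. Its argument "steps" is a list of rows, each an object with "travel": the shift along the tool's x, y, z in cm, a list of three; "turn": the turn about the tool's z in rad. In form: [{"travel": [x, y, z], "turn": turn}, ...]. A call has exactly 5 rows; each row is the pose to reach, as a shift and turn from the pose commanded when the call began, along the tool's axes at that moment; what a row does not reach only later rows make up. A row lasts 1/12 s, in which the tool goes at most 41.7 mm and 7.16 degrees, less where a joint would pass 70% of its speed; a pose out of reach is approached as far as the arm can. A call with a gripper value outside its range is refused whole. "hand" is the finger opening in cm, from 0 to 8.54, set as the call begins (left out, the last holds). The fingers move at their own pace and stop on an object; the grip force is fixed at half the most. Time passes only in rows, so rows that repeat a pose let the fingers close, or fill a call up. It gives the time, the measured TCP pose, the force, the opening and the grip force at its end, in the units of the state.
- ctrl.get_obs(): the state, without advancing time (a new reading comes with each control period).
- ctrl.get_image(name): name is "scene" or "side" or "wrist"; returns a dict with "color" (400x640x3 uint8, blue, green, red), "fx", "fy", "cx", "cy" (pixels), "cam_to_world" (4x4, takes a point from camera to world coordinates); the wrist camera has in their place "mount" (4x4, takes a point from camera to tool coordinates, whose origin is the TCP and whose axes are the flange's). Camera axes: x right, y up, looking along -z (the intrinsics and any distortion apply to the point x, -y, -z); pixel columns grow to the right and rows downward; lengths in m; the calibration is good to about 2 mm. A picture is of the moment at which its call begins: read the wrist's pose just before it. There is no depth.
- ctrl.sign_off(): hands the job in; it is judged then, once.
The state is a dict: "clock": time; "joints": joint angles; "joint_velocities": joint speeds; "joint_torque": joint torques, N m; "ee_pos": TCP position; "tcp_rot": TCP orientation; "force": force on the tool from outside, world axes, zero at the start; "moment": the same for the moment, N m; "opening": opening from 0.0 (shut) to 1.0 (fully open); "grasp_force": force on a finger pad.
Only numpy, scipy, OpenCV 4.12 (cv2) and the standard library are available. Lean on these libraries where they do the work, as an engineer would, in place of code of your own. Each camera call takes 0.05 s, during which the arm holds its last target. There are 200 camera calls.

TASK

Check the hand lever of the media dispenser: with the backs of the fingers press the lever in towards the bar until it sits firmly, but not hard, against its stop screw, and keep it there for two seconds so the gap to the bar can be seen. Then ease the lever all the way back out without letting it snap, and move clear. Only press the lever from its outer side: do not take it between the fingers or touch the bar, and leave the flask, the jar and the spatula where they are.

Things in the scene. Friction and masses are not known exactly. Their poses are not given: they have to be found in the camera images.
- dispenser: lever-operated dispenser bolted to the bench. Origin on the bench under its white base plate (12 mm thick, local x -70..+110, y -140..+180 mm). Local x points from the lever to the bar, away from the robot; y left along the bar; z up. At its left end stand the lever's yoke and a glass pump (52 mm across, top at 135 mm, local x +20, y +150). The plate is bare outside (-x of) the lever.
- bar: fixed straight bar, 28 mm thick over its rubber grip, lying along the dispenser's y at local x +45, axis 105 mm above the bench, from local y -105 to +100 mm. Origin: on its axis at the middle of the rubber grip (local y -55); axes as the dispenser's.
- lever (a joint): lever angle, rad: 0 = fully out (sprung rest), growing inwards; 0.30 = parallel to the bar, 0.48 would be at the bar. The screw stops it between 0.22 and 0.38, differently each time. Spring torque 0.30 + 1.5 x angle N m drives it out (2.4 to 7 N at the press point): it flies back if let go. On the stop, push 3 to 8 N above the spring; never over 20 N in all.
- lever_pivot (a point): the lever's vertical pivot axis, at the lever's mid-height (105 mm above the bench); dispenser local (-5, +85, 105) mm. Its axes turn with the lever: y along the lever from tip to pivot, +x the inward side (towards the bar), z up.
- lever_press (a point): press point on the outer (robot-side) face of the lever, 125 mm from the pivot along the lever, at mid-height; moves with the lever, axes as lever_pivot. The lever is a plain aluminium bar 10 mm thick, 22 mm tall (94 to 116 mm above the bench), ending in a 24 mm ball 158 mm from the pivot.
- lever_mid (a point): point inside the lever at its mid thickness, 5 mm inward of lever_press; axes as lever_pivot
- stop_screw: fixed horizontal screw through a boss on the bar, with a 12 mm black rubber tip (about 1 mm of give) and brass thumb head. Origin: the tip's end facing the lever, dispenser local y +15, z 105 mm; its x points as the dispenser's. The lever's inner face meets it 70 mm from the pivot. Set differently each time.
- flask: empty conical glass flask, 82 mm across the base, 138 mm tall, loose, beyond the lever's ball end; origin under its centre
- jar: small closed jar, 56 mm across, 75 mm tall, loose, on the robot's side of the dispenser; origin under its centre
- spatula: slim steel laboratory spatula, 182 mm long, up to 13 mm wide, 5 mm thick, lying flat on the bench on the robot's side of the dispenser; origin under its middle

How it is judged:
On the way:
1. the lever is pressed in by the fingers and sits firmly on its stop screw (over 3 N) for 1.5 s (contact force between lever and stop_screw above 3 N and contact force between the fingers and lever above 2 N and value of joint lever above 0.19 rad), for 1.5 s.
At the end, for the whole second after the job is handed in: the lever is fully out again (below 0.03 rad), and flask, jar and spatula are at rest within 20 mm of where they started (value of joint lever below 0.03 rad and distance of each of flask, jar, spatula from where it was at the start of the episode below 0.02 m and linear speed of each of flask, jar, spatula below 0.02 m/s); the robot touches nothing.
It fails at once if the lever was let snap back (faster than 2.5 rad/s) (velocity of joint lever below -2.5 rad/s).
It fails at once if the lever was pushed with more than 25 N (contact force between the arm and lever above 25 N).
It fails at once if the bar or the stop screw was touched (over 2 N) (contact force between the arm and bar above 2 N or contact force between the arm and stop_screw above 2 N).
It fails at once if the lever was taken between the fingers (contact force between the fingers and lever above 1 N and x of the grasp point in the frame of lever_mid between -0.007 and 0.02 m and z of the grasp point in the frame of lever_mid below 0.013 m).
It fails at once if the flask, jar or spatula was lifted, carried or pushed away (over 20 mm) (distance of any of flask, jar, spatula from where it was at the start of the episode above 0.02 m).
It also fails if it takes over 64 s, if anything falls off the work surface, if the arm or the gripper's body presses on something with over 40 N, if the wrist force passes 120 N, or if a joint passes its speed limit or range.

## Working session

There is one attempt and no reset: what is moved stays moved. The work goes in short steps, Python scripts to look and compute and a tool call to move; the robot and the scene stay as the last step left them, time stands still between calls to the robot, and variables do not carry over. Pictures are saved under pics/ and viewed, at most 10 in all, crops included, and the job is handed in when it is done.

Besides the shell and the picture viewer there is one more tool, called after ">>>" in YAML: its name, and indented under it one key for each argument. drive_tool: Moves the arm, as the interface text tells. Its arguments: {"type":"object","properties":{"steps":{"type":"array","items":{"type":"object","properties":{"travel":{"type":"array","items":{"type":"number"}},"turn":{"type":"number"}}}},"hand":{"type":"number"}},"required":["steps"]}

```bash
mkdir -p pics
python3 - <<'E'
from workcell import ctrl
import cv2,numpy as np,pickle
o=ctrl.get_obs();print(o)
d={}
for n in("scene","side"):
    i=ctrl.get_image(n);d[n]=i;cv2.imwrite(f"pics/{n}0.png",i["color"]);print(n,i["fx"],i["fy"],i["cx"],i["cy"],np.round(i["cam_to_world"],3).tolist(),i.keys())
pickle.dump(d,open("d0.pkl","wb"))
E
```

```text
{'clock': 0.0, 'joints': array([-1.03387957e-01,  2.77147655e-01, -2.79428946e-02,  1.26797986e+00,
        3.06574456e-06,  1.46742130e+00]), 'joint_velocities': array([ 0.00173734,  0.00022158, -0.00025553,  0.00025885, -0.00049017,
        0.00030647]), 'joint_torque': array([-1.23772923e-03, -4.45513523e+01,  2.95201170e+01,  1.64704624e-02,
       -2.18722530e-04, -1.59438730e-05]), 'ee_pos': array([6.24198894e-01, 8.15876555e-05, 2.30121382e-01]), 'tcp_rot': array([-2.22020559, -2.22017686,  0.00224672]), 'force': array([ 0.34369086, -0.24266027, -0.13563696]), 'moment': array([ 0.03657346, -0.00753238, -0.05954965]), 'grasp_force': 0.0, 'opening': 1.0003710223969136}
scene 441.67781610859095 441.67781610859095 321.48228149041125 206.1418241294123 [[0.463, -0.605, 0.648, 1.089], [0.886, 0.301, -0.353, -0.275], [0.019, 0.737, 0.675, 0.625], [0.0, 0.0, 0.0, 1.0]] dict_keys(['color', 'fx', 'fy', 'cx', 'cy', 'cam_to_world'])
side 459.177131066324 459.177131066324 316.1898596330374 199.3472045758858 [[-0.763, 0.401, -0.507, 0.094], [-0.646, -0.465, 0.605, 0.567], [0.007, 0.789, 0.614, 0.656], [0.0, 0.0, 0.0, 1.0]] dict_keys(['color', 'fx', 'fy', 'cx', 'cy', 'cam_to_world'])
```

View pics/scene0.png

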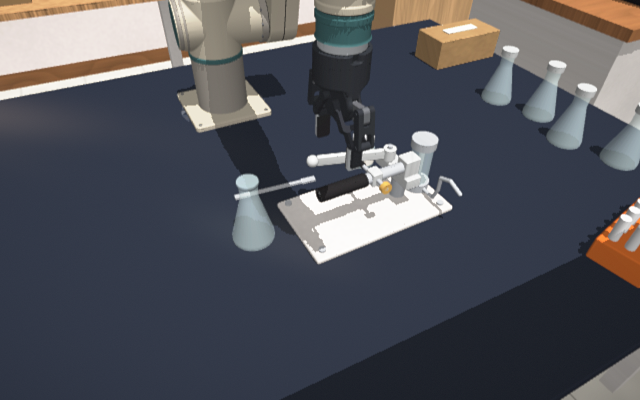

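View pics/side0.png

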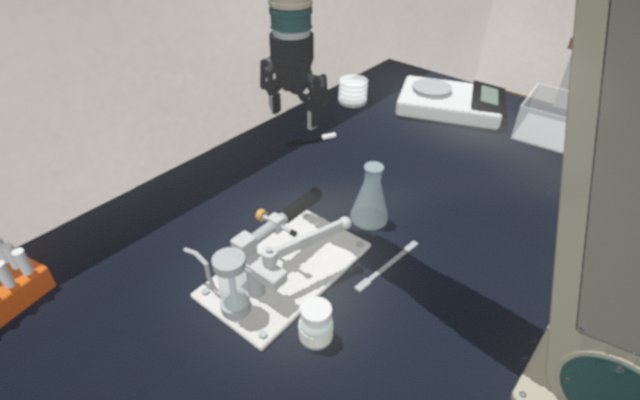

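The scene view shows the plate (corners ~(279,207), (322,255), (450,207)), lever ball ~(312,161), flask ~(253,240) and spatula ~(237,195)-(315,180). The side view shows the plate corners ~(193,293), (262,343), (370,246), (308,212), ball ~(345,223), jar ~(316,325), spatula (358,286)-(417,244) and flask base ~(370,215).

```bash
cat > h.py <<'E'
import numpy as np
def ray(i,u,v):
    T=np.array(i["cam_to_world"]);d=T[:3,:3]@np.array([(u-i["cx"])/i["fx"],-(v-i["cy"])/i["fy"],-1.]);return T[:3,3],d/np.linalg.norm(d)
def plane(i,p,z):
    o,d=ray(i,*p);return o+d*(z-o[2])/d[2]
def tri(i,p,j,q):
    a,d=ray(i,*p);b,e=ray(j,*q);s=np.linalg.lstsq(np.c_[d,-e],b-a,rcond=None)[0];P=a+d*s[0];Q=b+e*s[1];return (P+Q)/2,np.linalg.norm(P-Q)
def proj(i,P):
    T=np.linalg.inv(i["cam_to_world"]);p=T[:3,:3]@np.array(P)+T[:3,3];return i["cx"]-i["fx"]*p[0]/p[2],i["cy"]+i["fy"]*p[1]/p[2]
E
python3 - <<'E'
import pickle,numpy as np;from h import *
np.set_printoptions(precision=4,suppress=True)
d=pickle.load(open("d0.pkl","rb"));S,C=d["side"],d["scene"]
for p in[(193,294),(262,344),(370,246),(308,212)]:print("side corner",plane(S,p,.012))
for p in[(279,207),(322,255),(450,207)]:print("scene corner",plane(C,p,.012))
print("ball",tri(S,(345.5,223.5),C,(312,161)))
print("pivot top",tri(S,(269,250),C,(390,149)))
print("spat",plane(S,(358,287),0.003),plane(S,(417,244),.003),plane(C,(237,196),.003),plane(C,(315,180),.003))
print("flask",plane(S,(370,212),0.0),plane(C,(253,232),0))
print("jar top",plane(S,(316,308),.075))
E
```

```text
side corner [0.6139 0.2887 0.012 ]
side corner [0.4446 0.2815 0.012 ]
side corner [ 0.4433 -0.0219  0.012 ]
side corner [ 0.6094 -0.0217  0.012 ]
scene corner [ 0.4638 -0.0339  0.012 ]
scene corner [ 0.6183 -0.0155  0.012 ]
scene corner [0.621  0.2821 0.012 ]
ball (array([0.4625, 0.0418, 0.1031]), np.float64(0.00029225053212467926))
pivot top (array([0.5105, 0.1917, 0.1157]), np.float64(0.001054222914212002))
spat [0.4019 0.075  0.003 ] [ 0.3779 -0.0983  0.003 ] [ 0.3831 -0.0964  0.003 ] [0.4086 0.0769 0.003 ]
flask [ 0.5133 -0.1237  0.    ] [ 0.4954 -0.1038  0.    ]
jar top [0.3927 0.2076 0.075 ]
```

>>> drive_tool:
  hand: 0
  steps:
    - {"travel":[1,-2.5,0],"turn":0.05}
    - {"travel":[3,-6,0],"turn":0.1}
    - {"travel":[5,-9.5,0],"turn":0.2}
    - {"travel":[7,-13,0],"turn":0.25}
    - {"travel":[8.5,-16,0],"turn":0.3}

```text
clock: 0.52
ee_pos: [0.4621, 0.0859, 0.2304]
tcp_rot: [-2.529, -1.86, 0.003]
force: [-0.8, 0.4, -0.1]
opening: 0.3
grasp_force: 0.0
```

>>> drive_tool:
  steps:
    - {"travel":[0.5,-2,0],"turn":0}
    - {"travel":[1,-3,0],"turn":0}
    - {"travel":[1,-3,0],"turn":0}
    - {"travel":[1,-3,0],"turn":0}
    - {"travel":[1,-3,0],"turn":0}

```text
clock: 0.93
ee_pos: [0.4408, 0.1031, 0.2315]
tcp_rot: [2.528, 1.864, 0.001]
force: [0.3, -0.3, -0.6]
opening: -0.001
grasp_force: 0.0
```

Run:
```python
from workcell import ctrl
import cv2,numpy as np,pickle
o=ctrl.get_obs();i=ctrl.get_image("wrist");i["obs"]=o;pickle.dump(i,open("w1.pkl","wb"));cv2.imwrite("pics/w1.png",i["color"]);print(np.round(i["mount"],3),i["fx"],i["cx"],i["cy"])
i=ctrl.get_image("scene");pickle.dump(i,open("s1.pkl","wb"));cv2.imwrite("pics/s1.png",cv2.resize(i["color"][100:270,220:480],None,fx=3,fy=3))
```

```text
[[ 0.001  0.949  0.314  0.081]
 [ 1.    -0.001 -0.    -0.   ]
 [ 0.     0.314 -0.949 -0.142]
 [ 0.     0.     0.     1.   ]] 356.86464507880476 319.6942133788693 195.27780137287638
```

View pics/w1.png

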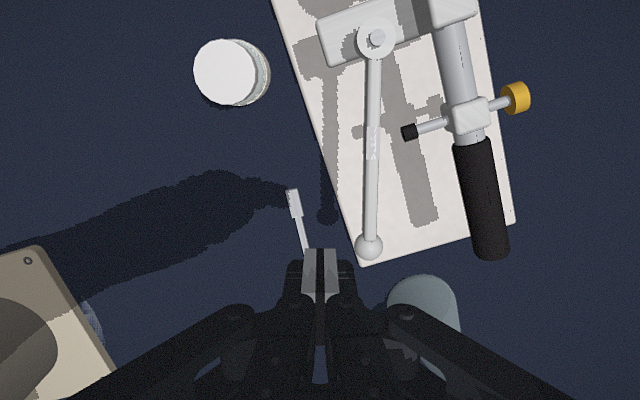

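View pics/s1.png

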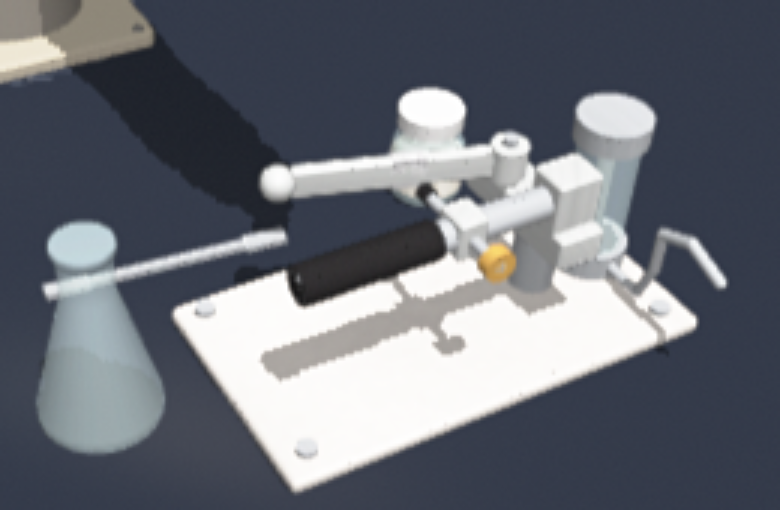

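The wrist view shows the pivot at (376,38), the ball at (369,246), the lever straight between them, the screw tip at (402,131), and the jar well clear at (230,72).

Run:
```python
import pickle,numpy as np;from h import *
from scipy.spatial.transform import Rotation as R
np.set_printoptions(precision=4,suppress=True)
i=pickle.load(open("w1.pkl","rb"));o=i["obs"];T=np.eye(4);T[:3,:3]=R.from_rotvec(o["tcp_rot"]).as_matrix();T[:3,3]=o["ee_pos"]
i["cam_to_world"]=T@i["mount"]
piv=plane(i,(376,38),.118);ball=plane(i,(369,246),.106)
s=plane(i,(402,131),.105)
print(piv,ball,ball-piv,np.linalg.norm((ball-piv)[:2]),"phi",np.arctan2(piv[0]-ball[0],piv[1]-ball[1]),"screw",s)
row=i["color"][200].astype(int).sum(1);print(row[350:390])
for u in(363,377):print(plane(i,(u,200),.116))
for u,v in((322,252),(303,250),(337,250)):
  print("finger pixel plane z=tcp",plane(i,(u,v),o["ee_pos"][2])-o["ee_pos"])
c=pickle.load(open("s1.pkl","rb"));print("scene ball proj",[ (a) for a in proj(c,ball)],"seen",220+277/3,100+183/3)
pv=(0.5105,0.1917)
tx,ty=T[:3,0],T[:3,1];print("axes",tx,ty)
```

```text
[0.5073 0.1926 0.118 ] [0.4645 0.0409 0.106 ] [-0.0428 -0.1517 -0.012 ] 0.15759971348216947 phi 0.2750439958666916 screw [0.5122 0.1253 0.105 ]
[654 653 657 651 653 652 650 650 653 653 655 693 458 251 229 388 499 543
 581 608 605 612 612 631 622 607 616 525 645 661 658 657 655 656 655 652
 648 653 649 651]
[0.4699 0.0851 0.116 ]
[0.4802 0.082  0.116 ]
finger pixel plane z=tcp [0.0029 0.0064 0.    ]
finger pixel plane z=tcp [-0.0049  0.0098  0.    ]
finger pixel plane z=tcp [0.0095 0.0054 0.    ]
scene ball proj [np.float64(312.0156471966968), np.float64(160.44780254150896)] seen 312.3333333333333 161.0
axes [0.2958 0.9552 0.0001] [ 0.9552 -0.2958  0.0013]
```

>>> drive_tool:
  steps:
    - {"travel":[-1,-0.6,2],"turn":0}
    - {"travel":[-2,-0.8,5],"turn":0}
    - {"travel":[-2,-0.8,8],"turn":0}
    - {"travel":[-2,-0.8,10],"turn":0}
    - {"travel":[-2,-0.8,11],"turn":0}

```text
clock: 1.45
ee_pos: [0.4243, 0.0859, 0.1184]
tcp_rot: [-2.528, -1.861, 0.006]
force: [-0.4, -0.6, -0.6]
opening: 0.001
grasp_force: 0.0
```

>>> drive_tool:
  steps:
    - {"travel":[0,0,1],"turn":0}
    - {"travel":[0,0,2],"turn":0}
    - {"travel":[0,0,3],"turn":0}
    - {"travel":[0,0,3],"turn":0}
    - {"travel":[0,0,3],"turn":0}

```text
clock: 1.87
ee_pos: [0.4259, 0.0867, 0.0913]
tcp_rot: [-2.528, -1.865, 0.0]
force: [-0.2, -0.8, 1.0]
opening: 0.004
grasp_force: 0.0
```

Run:
```python
from workcell import ctrl
import cv2
o=ctrl.get_obs();print(o["ee_pos"],o["force"],o["clock"])
i=ctrl.get_image("wrist");cv2.imwrite("pics/w2.png",i["color"])
```

```text
[0.42588077 0.08671232 0.0912868 ] [-0.20298944 -0.79116284  0.95472549] 1.8667
```

View pics/w2.png

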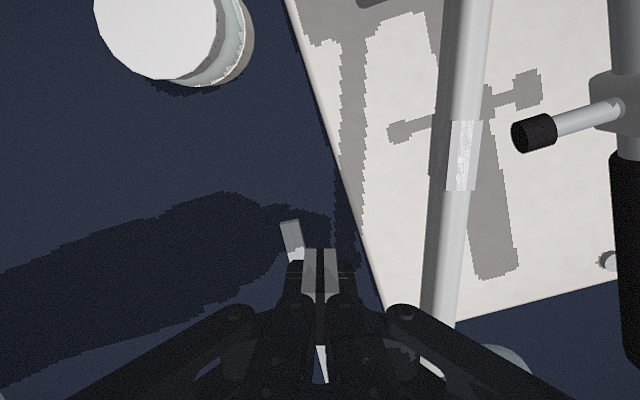

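The fingers stand on the outer side, with the lever to their right (edge ~(440,250)) and the spatula clear below. Approaching.

>>> drive_tool:
  steps:
    - {"travel":[0,0.4,-0.3],"turn":0}
    - {"travel":[0,0.8,-0.3],"turn":0}
    - {"travel":[0,1.2,-0.3],"turn":0}
    - {"travel":[0,1.6,-0.3],"turn":0}
    - {"travel":[0,1.8,-0.3],"turn":0}

```text
clock: 2.33
ee_pos: [0.4442, 0.0812, 0.0948]
tcp_rot: [2.528, 1.864, 0.002]
force: [-0.2, 0.1, -0.0]
opening: 0.001
grasp_force: 0.0
```

>>> drive_tool:
  steps:
    - {"travel":[0,0.1,0],"turn":0}
    - {"travel":[0,0.2,0],"turn":0}
    - {"travel":[0,0.3,0],"turn":0}
    - {"travel":[0,0.4,0],"turn":0}
    - {"travel":[0,0.5,0],"turn":0}

```text
clock: 2.75
ee_pos: [0.4476, 0.0799, 0.0942]
tcp_rot: [-2.528, -1.865, 0.0]
force: [-0.5, -0.3, 0.4]
opening: 0.0
grasp_force: 0.0
```

>>> drive_tool:
  steps:
    - {"travel":[0,0.1,0],"turn":0}
    - {"travel":[0,0.2,0],"turn":0}
    - {"travel":[0,0.3,0],"turn":0}
    - {"travel":[0,0.4,0],"turn":0}
    - {"travel":[0,0.5,0],"turn":0}

```text
clock: 3.17
ee_pos: [0.4526, 0.0784, 0.0943]
tcp_rot: [2.528, 1.865, -0.0]
force: [1.3, 0.3, -0.6]
opening: 0.001
grasp_force: 0.0
```

>>> drive_tool:
  steps:
    - {"travel":[0,0.1,0],"turn":0}
    - {"travel":[0,0.2,0],"turn":0}
    - {"travel":[0,0.3,0],"turn":0}
    - {"travel":[0,0.4,0],"turn":0}
    - {"travel":[0,0.4,0],"turn":0}

```text
clock: 3.58
ee_pos: [0.4556, 0.0774, 0.0941]
tcp_rot: [-2.527, -1.864, 0.002]
force: [-1.8, 1.3, 1.4]
opening: -0.004
grasp_force: 1.2
```

>>> drive_tool:
  steps:
    - {"travel":[0,0.1,0],"turn":0}
    - {"travel":[0,0.2,0],"turn":0}
    - {"travel":[0,0.3,0],"turn":0}
    - {"travel":[0,0.4,0],"turn":0}
    - {"travel":[0,0.4,0],"turn":0}

```text
clock: 4.0
ee_pos: [0.46, 0.076, 0.0942]
tcp_rot: [-2.528, -1.864, 0.001]
force: [-3.1, 0.8, 0.7]
opening: -0.003
grasp_force: 1.4
```

>>> drive_tool:
  steps:
    - {"travel":[0,0.2,0],"turn":-0.015}
    - {"travel":[0,0.4,0],"turn":-0.03}
    - {"travel":[-0.1,0.6,0],"turn":-0.045}
    - {"travel":[-0.1,0.8,0],"turn":-0.06}
    - {"travel":[-0.1,0.95,0],"turn":-0.075}

```text
clock: 4.42
ee_pos: [0.4689, 0.0726, 0.0941]
tcp_rot: [-2.454, -1.959, -0.0]
force: [-4.4, 3.7, 1.2]
opening: -0.001
grasp_force: 2.1
```

>>> drive_tool:
  steps:
    - {"travel":[0,0.2,0],"turn":-0.015}
    - {"travel":[0,0.4,0],"turn":-0.03}
    - {"travel":[-0.1,0.6,0],"turn":-0.045}
    - {"travel":[-0.1,0.8,0],"turn":-0.06}
    - {"travel":[-0.1,0.9,0],"turn":-0.075}

```text
clock: 4.83
ee_pos: [0.4772, 0.0694, 0.0941]
tcp_rot: [-2.379, -2.05, 0.001]
force: [-4.2, 3.1, 1.0]
opening: 0.0
grasp_force: 2.5
```

>>> drive_tool:
  steps:
    - {"travel":[0,0.1,0],"turn":-0.01}
    - {"travel":[0,0.2,0],"turn":-0.015}
    - {"travel":[0,0.3,0],"turn":-0.02}
    - {"travel":[0,0.4,0],"turn":-0.03}
    - {"travel":[0,0.4,0],"turn":-0.03}

```text
clock: 5.25
ee_pos: [0.4809, 0.0686, 0.094]
tcp_rot: [-2.349, -2.085, 0.002]
force: [-4.5, 3.0, 0.3]
opening: -0.003
grasp_force: 2.5
```

>>> drive_tool:
  steps:
    - {"travel":[0,0.1,0],"turn":-0.01}
    - {"travel":[0,0.2,0],"turn":-0.015}
    - {"travel":[0,0.2,0],"turn":-0.015}
    - {"travel":[0,0.3,0],"turn":-0.02}
    - {"travel":[0,0.3,0],"turn":-0.02}

```text
clock: 5.67
ee_pos: [0.4836, 0.0681, 0.094]
tcp_rot: [-2.328, -2.108, 0.003]
force: [-5.7, 2.4, 2.2]
opening: -0.005
grasp_force: 2.6
```

Run:
```python
from workcell import ctrl
import cv2
o=ctrl.get_obs();print(o["ee_pos"],o["force"],o["clock"],o["moment"],o["joint_torque"])
i=ctrl.get_image("wrist");cv2.imwrite("pics/w3.png",i["color"])
```

```text
[0.48361462 0.06807924 0.09400688] [-5.74401474  2.44658051  2.16005728] 5.6667 [0.38632487 1.00575604 0.03574299] [-1.30970154e+00 -3.33445144e+01  2.77334672e+01 -1.87302992e+00
 -5.36306910e-01  2.35809793e-02]
```

View pics/w3.png

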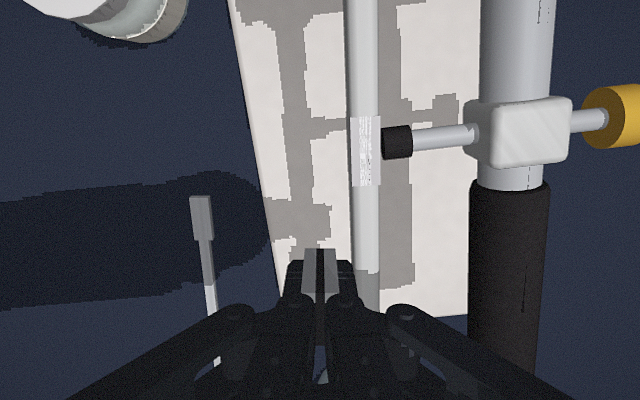

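The black tip (left face at u≈382) is just 1–2 mm from the lever's inner edge (u≈379), and the fingers press from the outer side. I'll continue in small increments.

>>> drive_tool:
  steps:
    - {"travel":[0,0.05,0],"turn":-0.005}
    - {"travel":[0,0.1,0],"turn":-0.01}
    - {"travel":[0,0.15,0],"turn":-0.01}
    - {"travel":[0,0.15,0],"turn":-0.01}
    - {"travel":[0,0.15,0],"turn":-0.01}

```text
clock: 6.13
ee_pos: [0.485, 0.0678, 0.094]
tcp_rot: [-2.318, -2.12, 0.003]
force: [-5.1, 1.0, 1.1]
opening: -0.0
grasp_force: 2.7
```

>>> drive_tool:
  steps:
    - {"travel":[0,0.05,0],"turn":-0.005}
    - {"travel":[0,0.1,0],"turn":-0.01}
    - {"travel":[0,0.1,0],"turn":-0.01}
    - {"travel":[0,0.1,0],"turn":-0.01}
    - {"travel":[0,0.1,0],"turn":-0.01}

```text
clock: 6.55
ee_pos: [0.4859, 0.0677, 0.094]
tcp_rot: [-2.307, -2.131, 0.004]
force: [-5.4, 2.4, 1.9]
opening: 0.004
grasp_force: 2.8
```

>>> drive_tool:
  steps:
    - {"travel":[0,0.05,0],"turn":-0.005}
    - {"travel":[0,0.1,0],"turn":-0.01}
    - {"travel":[0,0.1,0],"turn":-0.01}
    - {"travel":[0,0.1,0],"turn":-0.01}
    - {"travel":[0,0.1,0],"turn":-0.01}

```text
clock: 6.97
ee_pos: [0.4869, 0.0675, 0.094]
tcp_rot: [-2.297, -2.143, 0.004]
force: [-5.8, 1.0, 2.5]
opening: 0.002
grasp_force: 2.8
```

>>> drive_tool:
  steps:
    - {"travel":[0,0.05,0],"turn":-0.005}
    - {"travel":[0,0.1,0],"turn":-0.01}
    - {"travel":[0,0.1,0],"turn":-0.01}
    - {"travel":[0,0.1,0],"turn":-0.01}
    - {"travel":[0,0.1,0],"turn":-0.01}

```text
clock: 7.38
ee_pos: [0.4878, 0.0673, 0.094]
tcp_rot: [-2.286, -2.154, 0.004]
force: [-5.6, 0.7, 2.4]
opening: -0.001
grasp_force: 2.9
```

>>> drive_tool:
  steps:
    - {"travel":[0,0.05,0],"turn":-0.005}
    - {"travel":[0,0.1,0],"turn":-0.01}
    - {"travel":[0,0.1,0],"turn":-0.01}
    - {"travel":[0,0.1,0],"turn":-0.01}
    - {"travel":[0,0.1,0],"turn":-0.01}

```text
clock: 7.8
ee_pos: [0.4884, 0.0671, 0.094]
tcp_rot: [-2.275, -2.165, 0.006]
force: [-7.1, 0.2, 3.5]
opening: 0.001
grasp_force: 3.4
```

>>> drive_tool:
  steps:
    - {"travel":[0,0.05,0],"turn":0}
    - {"travel":[0,0.1,0],"turn":0}
    - {"travel":[0,0.1,0],"turn":0}
    - {"travel":[0,0.1,0],"turn":0}
    - {"travel":[0,0.1,0],"turn":0}

```text
clock: 8.22
ee_pos: [0.4887, 0.0671, 0.094]
tcp_rot: [-2.274, -2.165, 0.007]
force: [-8.3, -0.1, 4.4]
opening: -0.004
grasp_force: 4.2
```

On the stop. Adding about 1.5 mm of commanded push, then holding.

>>> drive_tool:
  steps:
    - {"travel":[0,0.05,0],"turn":0}
    - {"travel":[0,0.1,0],"turn":0}
    - {"travel":[0,0.15,0],"turn":0}
    - {"travel":[0,0.15,0],"turn":0}
    - {"travel":[0,0.15,0],"turn":0}

```text
clock: 8.63
ee_pos: [0.489, 0.0671, 0.0939]
tcp_rot: [-2.273, -2.164, 0.01]
force: [-10.9, 0.4, 7.1]
opening: 0.001
grasp_force: 5.5
```

>>> drive_tool:
  steps:
    - {"travel":[0,0,0],"turn":0}
    - {"travel":[0,0,0],"turn":0}
    - {"travel":[0,0,0],"turn":0}
    - {"travel":[0,0,0],"turn":0}
    - {"travel":[0,0,0],"turn":0}

```text
clock: 9.05
ee_pos: [0.489, 0.0671, 0.0939]
tcp_rot: [-2.273, -2.164, 0.01]
force: [-10.2, 1.3, 7.9]
opening: -0.001
grasp_force: 5.5
```

>>> drive_tool:
  steps:
    - {"travel":[0,0,0],"turn":0}
    - {"travel":[0,0,0],"turn":0}
    - {"travel":[0,0,0],"turn":0}
    - {"travel":[0,0,0],"turn":0}
    - {"travel":[0,0,0],"turn":0}

```text
clock: 9.47
ee_pos: [0.489, 0.0671, 0.0939]
tcp_rot: [-2.273, -2.164, 0.01]
force: [-10.7, 1.4, 7.0]
opening: -0.001
grasp_force: 5.5
```

>>> drive_tool:
  steps:
    - {"travel":[0,0,0],"turn":0}
    - {"travel":[0,0,0],"turn":0}
    - {"travel":[0,0,0],"turn":0}
    - {"travel":[0,0,0],"turn":0}
    - {"travel":[0,0,0],"turn":0}

```text
clock: 9.88
ee_pos: [0.489, 0.0671, 0.0939]
tcp_rot: [-2.273, -2.164, 0.01]
force: [-11.3, 0.0, 8.0]
opening: 0.002
grasp_force: 5.5
```

>>> drive_tool:
  steps:
    - {"travel":[0,0,0],"turn":0}
    - {"travel":[0,0,0],"turn":0}
    - {"travel":[0,0,0],"turn":0}
    - {"travel":[0,0,0],"turn":0}
    - {"travel":[0,0,0],"turn":0}

```text
clock: 10.3
ee_pos: [0.489, 0.0671, 0.0939]
tcp_rot: [-2.273, -2.164, 0.01]
force: [-10.8, -0.1, 7.8]
opening: 0.001
grasp_force: 5.5
```

>>> drive_tool:
  steps:
    - {"travel":[0,0,0],"turn":0}
    - {"travel":[0,0,0],"turn":0}
    - {"travel":[0,0,0],"turn":0}
    - {"travel":[0,0,0],"turn":0}
    - {"travel":[0,0,0],"turn":0}

```text
clock: 10.72
ee_pos: [0.489, 0.0671, 0.0939]
tcp_rot: [-2.273, -2.164, 0.01]
force: [-10.9, 0.3, 7.3]
opening: 0.0
grasp_force: 5.5
```

Run:
```python
from workcell import ctrl
import cv2
i=ctrl.get_image("wrist");cv2.imwrite("pics/w4.png",i["color"])
i=ctrl.get_image("side");cv2.imwrite("pics/side4.png",i["color"])
```

```text
(no output)
```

View pics/w4.png

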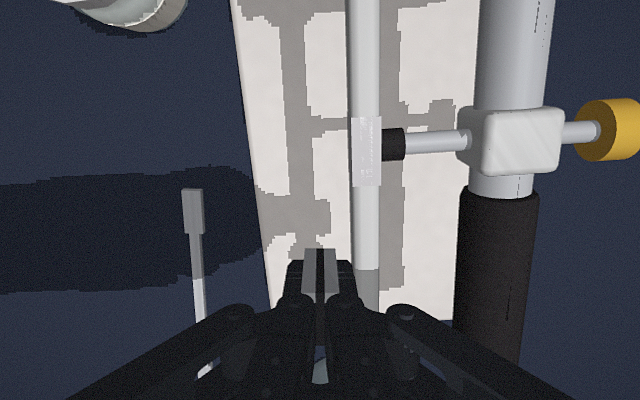

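The lever (edge u≈381) sits against the black tip, and it has been held over 2 s at ~11 N. Easing out slowly.

>>> drive_tool:
  steps:
    - {"travel":[0,-0.1,0],"turn":0}
    - {"travel":[0,-0.25,0],"turn":0.01}
    - {"travel":[0,-0.4,0],"turn":0.02}
    - {"travel":[0.1,-0.55,0],"turn":0.03}
    - {"travel":[0.1,-0.7,0],"turn":0.04}

```text
clock: 11.23
ee_pos: [0.4845, 0.0679, 0.094]
tcp_rot: [2.319, 2.118, -0.006]
force: [-5.5, -0.9, 1.4]
opening: -0.001
grasp_force: 2.6
```

>>> drive_tool:
  steps:
    - {"travel":[0,-0.15,0],"turn":0.015}
    - {"travel":[0,-0.3,0],"turn":0.03}
    - {"travel":[0.1,-0.5,0],"turn":0.045}
    - {"travel":[0.1,-0.65,0],"turn":0.06}
    - {"travel":[0.2,-0.8,0],"turn":0.07}

```text
clock: 11.65
ee_pos: [0.4769, 0.0702, 0.094]
tcp_rot: [2.391, 2.034, -0.006]
force: [-4.8, -3.2, -0.0]
opening: -0.0
grasp_force: 2.3
```

>>> drive_tool:
  steps:
    - {"travel":[0,-0.15,0],"turn":0.015}
    - {"travel":[0,-0.3,0],"turn":0.03}
    - {"travel":[0.1,-0.5,0],"turn":0.045}
    - {"travel":[0.1,-0.65,0],"turn":0.06}
    - {"travel":[0.2,-0.8,0],"turn":0.07}

```text
clock: 12.07
ee_pos: [0.4696, 0.0742, 0.0941]
tcp_rot: [2.462, 1.949, -0.003]
force: [-4.6, -2.4, 0.4]
opening: 0.001
grasp_force: 1.9
```

>>> drive_tool:
  steps:
    - {"travel":[0,-0.15,0],"turn":0.015}
    - {"travel":[0,-0.3,0],"turn":0.03}
    - {"travel":[0.1,-0.5,0],"turn":0.045}
    - {"travel":[0.1,-0.65,0],"turn":0.06}
    - {"travel":[0.2,-0.8,0],"turn":0.07}

```text
clock: 12.48
ee_pos: [0.4627, 0.0789, 0.0943]
tcp_rot: [2.53, 1.863, 0.0]
force: [-2.8, -1.0, -0.7]
opening: -0.0
grasp_force: 1.6
```

Still in contact with about 8 mm to go, so I'll continue slowly until it comes free.

>>> drive_tool:
  steps:
    - {"travel":[0,-0.12,0],"turn":0}
    - {"travel":[0,-0.24,0],"turn":0}
    - {"travel":[0,-0.36,0],"turn":0}
    - {"travel":[0,-0.48,0],"turn":0}
    - {"travel":[0,-0.6,0],"turn":0}

```text
clock: 12.9
ee_pos: [0.4572, 0.0807, 0.0944]
tcp_rot: [2.528, 1.865, 0.001]
force: [-2.9, -1.3, -0.7]
opening: 0.0
grasp_force: 1.2
```

>>> drive_tool:
  steps:
    - {"travel":[0,-0.12,0],"turn":0}
    - {"travel":[0,-0.24,0],"turn":0}
    - {"travel":[0,-0.36,0],"turn":0}
    - {"travel":[0,-0.48,0],"turn":0}
    - {"travel":[0,-0.6,0],"turn":0}

```text
clock: 13.32
ee_pos: [0.4523, 0.0826, 0.0949]
tcp_rot: [2.528, 1.864, 0.003]
force: [0.4, 0.6, 0.9]
opening: -0.001
grasp_force: 0.0
```

>>> drive_tool:
  steps:
    - {"travel":[0,-0.3,0],"turn":0}
    - {"travel":[0,-0.6,0],"turn":0}
    - {"travel":[0,-0.9,0],"turn":0}
    - {"travel":[0,-1.2,0],"turn":0}
    - {"travel":[0,-1.5,0],"turn":0}

```text
clock: 13.73
ee_pos: [0.4365, 0.0869, 0.0943]
tcp_rot: [-2.528, -1.865, 0.0]
force: [-0.2, -0.1, 0.6]
opening: 0.001
grasp_force: 0.0
```

>>> drive_tool:
  steps:
    - {"travel":[0,-0.5,-2],"turn":0}
    - {"travel":[0,-0.5,-5],"turn":0}
    - {"travel":[0,-0.5,-8],"turn":0}
    - {"travel":[0,-0.5,-11],"turn":0}
    - {"travel":[0,-0.5,-13],"turn":0}

```text
clock: 14.15
ee_pos: [0.433, 0.0885, 0.2272]
tcp_rot: [2.527, 1.864, 0.005]
force: [0.4, -0.2, -0.2]
opening: 0.0
grasp_force: 0.0
```

Run:
```python
from workcell import ctrl
import cv2,pickle,numpy as np;from h import *
from scipy.spatial.transform import Rotation as R
o=ctrl.get_obs();print(o["ee_pos"],o["force"],o["clock"])
d=pickle.load(open("d0.pkl","rb"));s=ctrl.get_image("side")
a=d["side"]["color"].astype(int);b=s["color"].astype(int)
cv2.imwrite("pics/cmp.png",np.vstack([a[150:360,180:440],b[150:360,180:440]]).astype(np.uint8))
i=ctrl.get_image("wrist");cv2.imwrite("pics/w5.png",i["color"])
```

```text
[0.43298343 0.08846199 0.22724424] [ 0.43899093 -0.20264685 -0.24190971] 14.15
```

View pics/cmp.png

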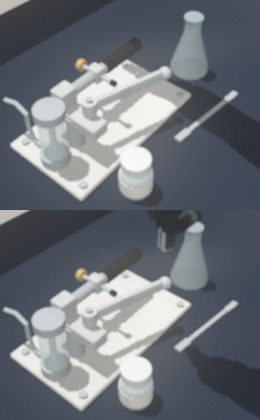

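The lower (current) crop matches the upper (start) one: the lever ball is back at the same place (~(165,74) and (165,284)), and the flask, jar and spatula are unmoved. The arm is clear, so I'm handing in.

>>> drive_tool:
  steps:
    - {"travel":[0,0,0],"turn":0}
    - {"travel":[0,0,0],"turn":0}
    - {"travel":[0,0,0],"turn":0}
    - {"travel":[0,0,0],"turn":0}
    - {"travel":[0,0,0],"turn":0}

```text
clock: 14.67
ee_pos: [0.4313, 0.0882, 0.223]
tcp_rot: [-2.527, -1.864, 0.003]
force: [-0.1, -1.0, 0.5]
opening: 0.0
grasp_force: 0.0
```

```bash
python3 -c "
from workcell import ctrl
print(ctrl.sign_off())"
```

```text
the job is handed in; nothing more can be done
None
```

I pressed the lever onto its stop screw with the backs of the closed fingers and held it for over 2 s at about 11 N (about 5 N above the spring). I then eased it fully back out and moved the arm clear; the flask, jar and spatula look unmoved in the final picture, and the job is handed in (`sign_off` returned no verdict).

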